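# Sort salvaged printer parts into the repair kit and the stock bins

## Task

Complete the orange repair-kit tray so that it holds one bracket, one cover and one shaft, each flat on the floor of its own bay (the cover in the larger of the two empty bays, the bracket in the smaller). The tray already has its shaft, so leave that one lying as it is and put the loose shaft flat on the free floor of the green shaft bin beside the one in stock; the loose motor goes into the blue motor bin, standing on the free floor with its spindle up. Set the parts down without dropping or throwing them, and leave them all released and at rest.

Things in the scene. Friction and masses are not known exactly. Their poses are not given: they have to be found in the camera images.
- bracket: Loose U-shaped sheet-steel bracket: base 42 (its x) x 40 mm (its y), 36 mm tall, two upright cheeks 3 mm thick along x at y = +-18.5 mm with a brass bush in each; the top 11 mm of the cheeks is only 30 mm long. Mass about 90 g. Origin: centre of the underside, z up. Grip it across the cheeks (along its y, 40 mm over the outsides; it is stiff).
- cover: Loose white plastic gear cover: flange 86 (x) x 44 (y) x 4 mm, with a boxy housing 68 x 40 mm on it up to 26 mm high, dark vent slots on top. About 60 g. Origin: centre of the underside, z up. Grip the housing along its y (40 mm).
- motor: Loose square stepper motor standing with its spindle up: body 42 x 42 x 40 mm, black with bare aluminium end caps, 5 mm steel spindle to 60 mm high; a white connector at the foot of its +x side sticks out 6 mm (to x = +27 mm, 11 mm high). About 280 g. Origin: centre of the underside, z along the spindle. Grip along its y (42 mm).
- shaft: Loose guide shaft: 8 mm steel rod 120 mm long along its x, axis 12 mm above the underside, through an aluminium bearing block at its middle, 30 (x) x 34 (y) x 24 mm high, which does not slide on the rod. About 120 g, lies on the block's flat underside. Origin: centre of the block's underside, z up. Grip the block along its y (34 mm).
- kit_shaft: A second guide shaft, identical to the loose one, that already lies in the long bay of the kit tray (same size and origin). It is not fastened. It stays there.
- kit_tray: Orange kit tray, fixed, 176 (x) x 135 (y) mm; floor 3 mm, walls and ribs 3 mm thick, 12 mm high. Bays (inside size, centre in mm): shaft bay 170 x 48 at (0, -40.5); cover bay 106 (x) x 78 (y) at (-32, 25.5); smaller bracket bay 61 x 78 at (54.5, 25.5). Origin: centre of the underside, z up. The cover lies with its length along the tray's x.
- motor_bin: Blue stock bin for motors, fixed to the table, 156 (x) x 118 (y) mm, floor and walls 3 mm, rim 28 mm over the table. One motor of the same kind is fastened in it, spindle up, centred at x = -45 mm, y = 0; its body ends at x = -24 mm. The rest of the floor is free; the middle of the free part is at (26, 0) mm. Origin: centre of the underside, z up.
- shaft_bin: Green stock bin for guide shafts, fixed to the table, 156 (x) x 118 (y) mm, floor and walls 3 mm, rim 28 mm over the table. One shaft of the same kind is fastened in it, lying along x at y = -36 mm, with its block at x = -42 mm. The +y side of the floor is free; the new shaft lies well along x with its block at about (0, 15) mm. Origin: centre of the underside, z up.
Not all that is in view belongs to the job. Several things have the shape of the motor_bin; the one meant has the colours described above. Leave any purple look-alike of the shaft alone.

How it is judged:
At the end, for the whole second after the job is handed in: Cover and bracket lie in their own bays and the first shaft still in the long bay of the kit tray; motor and loose shaft rest on the free floor of the blue and green bins. All lie on the floor (within 4 mm), within 0.1 rad of upright, at rest (under 0.02 m/s, 0.2 rad/s) (x of cover in the frame of kit_tray between -0.045 and -0.019 m and y of cover in the frame of kit_tray between 0.005 and 0.046 m and z of cover in the frame of kit_tray between 0.001 and 0.007 m and angle between each of cover, bracket, kit_shaft, motor, shaft's own z axis and vertical below 0.1 rad and linear speed of each of cover, bracket, kit_shaft, motor, shaft below 0.02 m/s and angular speed of each of cover, bracket, kit_shaft, motor, shaft below 0.2 rad/s and x of bracket in the frame of kit_tray between 0.041 and 0.068 m and y of bracket in the frame of kit_tray between 0.002 and 0.049 m and z of bracket in the frame of kit_tray between 0.001 and 0.007 m and x of kit_shaft in the frame of kit_tray between -0.04 and 0.04 m and y of kit_shaft in the frame of kit_tray between -0.052 and -0.029 m and z of kit_shaft in the frame of kit_tray between 0.001 and 0.007 m and x of motor in the frame of motor_bin between -0.004 and 0.058 m and y of motor in the frame of motor_bin between -0.039 and 0.039 m and z of motor in the frame of motor_bin between 0.001 and 0.007 m and x of shaft in the frame of shaft_bin between -0.022 and 0.022 m and y of shaft in the frame of shaft_bin between -0.016 and 0.043 m and z of shaft in the frame of shaft_bin between 0.001 and 0.007 m); the robot touches nothing.
It fails at once if the shaft already in the kit tray is shifted by more than 15 mm (distance of kit_shaft from where it was at the start of the episode above 0.015 m).
It fails at once if a part is dropped or thrown: it moves faster than 0.7 m/s (a fall of about 25 mm) while the fingers do not touch it ((linear speed of bracket above 0.7 m/s and contact force between the fingers and bracket below 0.05 N) or (linear speed of cover above 0.7 m/s and contact force between the fingers and cover below 0.05 N) or (linear speed of motor above 0.7 m/s and contact force between the fingers and motor below 0.05 N) or (linear speed of shaft above 0.7 m/s and contact force between the fingers and shaft below 0.05 N)).
It also fails if it takes over 96 s, if anything falls off the work surface, if the arm or the gripper's body presses on something with over 40 N, if the wrist force passes 120 N, or if a joint passes its speed limit or range.

## Robot

A 6-joint arm with a two-finger parallel gripper is mounted at the origin on the work surface. World frame = base frame: x ahead of the robot, y to its left, z up, the work surface at z = 0. Lengths are in m, angles in rad, forces in N, time in s.
With the tool pointing down it reaches from about 0.275 to 0.875 m from the base axis. Payload 12.5 kg.
Tool frame: the origin (TCP) lies at the very end of the fingers, on their centre line; the grasp point (between the pads) lies 19 mm behind it; z points along the fingers, y is the line along which they close (so a half turn about z gives the same grasp; the last joint's range is limited). The gripper opens to 85 mm and grips with 20 to 120 N. Pads are 22 mm wide; open, the fingers measure 114 mm over their backs; the gripper's body (76 mm by 85 mm) begins 54 mm behind the grasp point. The pads swing forward as they close: fully open they stand 13 mm farther back than shut.
Start: joints at [1.185, 0.351, 1.652, -0, 1.139, -0.085], TCP at [0.163, 0.525, 0.231] pointing down, gripper open.
Joint ranges: [-2.75, 2.75], [-0.79, 2.1], [0.01, 2.65], [-1.57, 4.71], [0.07, 3.14], [-2.87, 2.87]. Speed limits (rad/s): [2.22, 2.22, 2.79, 3.14, 3.14, 3.14].

## Interface

Orientations are given as a 3x3 rotation matrix whose columns are the frame's x, y, z axes.
In Python, from bench import manip gives the robot as it stands. Calls block until the motion is done:
- manip.move_ptp(position, orientation): joint-space move of the TCP to a pose.
- manip.move_l(position, attitude=None, max_speed=0.15): straight line of the TCP; attitude=None keeps the orientation; max_speed is the mean speed in m/s.
- manip.move_j(angles): joint-space move.
- manip.set_gripper(opening, effort=None): opening from 0.0 (shut) to 1.0 (fully open); effort is the grip in N (None keeps the last); returns when the fingers have stopped.
- manip.dwell(seconds).
- manip.inverse_kinematics(position, orientation): joint angles nearest the present ones, or None.
- manip.grab_frame(name): name is "scene" or "top" or "wrist"; returns (picture, depth): 400x640x3 uint8, red, green, blue; 400x640 float32, m along the optical axis (not along the pixel's ray), 0 where there is no reading.
- manip.get_calibration(name): a dict with "camera_matrix" (3x3 intrinsics, pixels), "R" (3x3) and "t" (3): a world point X has camera coordinates R X + t. Camera axes: x right, y down, z forward; pixel columns grow to the right and rows downward; lengths in m; the calibration is good to about 2 mm. The wrist camera is an equidistant fisheye: a pixel r from the principal point sees the ray r / f radians off the axis. A picture is of the moment at which its call begins: read the wrist's pose just before it. get_calibration takes no time and is no camera call; for the wrist camera it gives the pose at the moment of the call.
A pose or a line that the arm cannot do raises manip.Unreachable and nothing moves.
- manip.sign_off(): hands the job in; it is judged then, once.
Trained networks look in the newest picture that a camera, given by its name, has taken for a name from the list of things; names that differ only in an ending like _2 or _b are one class to them, and where a whole thing is asked for, a point or a joint stands for the part that bears it (a point fixed in the world has none). Each returns a list of dicts, best first, with "confidence" (0 to 1); they miss things now and then, are a little off and sometimes report something else, mostly with a low value. They report only what shows in the picture. A call takes as long as a camera call. They do not tell look-alikes from the thing itself.
- manip.look_for(camera, name): "at" ([x, y, z] in m, in world coordinates, good to about 4 mm: the middle of the surface that is visible of it).
Readings, each from a call of its own:
- manip.current_time(): time.
- manip.current_qpos(): joint angles.
- manip.current_joint_vel(): joint speeds.
- manip.current_joint_torque(): joint torques, N m.
- manip.current_ee_pos(): TCP position.
- manip.current_tcp_rot(): TCP orientation.
- manip.current_force(): force on the tool from outside, world axes, zero at the start.
- manip.current_ft_torque(): the same for the moment, N m.
- manip.current_grip_width(): opening from 0.0 (shut) to 1.0 (fully open).
- manip.current_grip_force(): force on a finger pad.
Only numpy, scipy, OpenCV 4.12 (cv2) and the standard library are available. Lean on these libraries where they do the work, as an engineer would, in place of code of your own. Each camera call takes 0.05 s, during which the arm holds its last target. There are 200 camera calls.

## Working session

There is one attempt and no reset: what is moved stays moved. The work goes in short steps, each a Python script; the robot and the scene stay as the last script left them, time stands still between calls to the robot, and variables do not carry over. Pictures are saved under pics/ and viewed, at most 14 in all, crops included, and the job is handed in when it is done.

```bash
mkdir -p pics
python3 - <<'E'
from bench import manip
import cv2,numpy as np
for c in ("scene","top"):
    im,d=manip.grab_frame(c); cv2.imwrite(f"pics/{c}0.png",im[:,:,::-1]); np.save(f"pics/{c}0.npy",d)
    k=manip.get_calibration(c); print(c,k)
    for n in ["bracket","cover","motor","shaft","kit_tray","motor_bin","shaft_bin"]:
        print(n,[(np.round(r["at"],3).tolist(),round(r["confidence"],2)) for r in manip.look_for(c,n)])
print(manip.current_time())
E
```

```text
scene {'camera_matrix': array([[463.98580736,   0.        , 313.86659806],
       [  0.        , 463.98580736, 205.14491742],
       [  0.        ,   0.        ,   1.        ]]), 'R': array([[-0.7575849 ,  0.65257983, -0.01430686],
       [ 0.53519943,  0.60847124, -0.58593884],
       [-0.37366655, -0.45155544, -0.81022897]]), 't': array([ 0.31619914, -0.24167641,  1.49730544])}
bracket [([0.46, -0.2, 0.015], 0.76), ([0.455, -0.022, 0.039], 0.32)]
cover [([0.458, 0.179, 0.027], 0.6)]
motor [([0.451, -0.022, 0.04], 0.77)]
shaft [([0.315, 0.528, 0.021], 0.67), ([0.654, 0.188, 0.023], 0.59), ([0.459, 0.179, 0.021], 0.33)]
kit_tray [([0.493, 0.38, 0.007], 0.79)]
motor_bin [([0.254, -0.32, 0.008], 0.87), ([0.626, -0.016, 0.002], 0.67), ([0.652, 0.188, 0.02], 0.39)]
shaft_bin [([0.505, -0.39, 0.007], 0.77)]
top {'camera_matrix': array([[363.29718744,   0.        , 312.30047368],
       [  0.        , 363.29718744, 198.66867875],
       [  0.        ,   0.        ,   1.        ]]), 'R': array([[-0.0291258 , -0.99930403, -0.02330534],
       [-0.98500163,  0.03266022, -0.16942577],
       [ 0.17006901,  0.01802114, -0.98526736]]), 't': array([0.07080857, 0.45610951, 1.15787524])}
bracket [([0.454, -0.199, -0.001], 0.66)]
cover [([0.442, 0.17, 0.028], 0.74)]
motor [([0.447, -0.03, 0.038], 0.71), ([0.486, 0.38, 0.001], 0.38)]
shaft [([0.298, 0.532, 0.024], 0.49), ([0.645, 0.18, 0.022], 0.48), ([0.506, -0.393, 0.002], 0.48)]
kit_tray [([0.487, 0.381, 0.003], 0.76)]
motor_bin [([0.257, -0.331, 0.002], 0.87), ([0.63, -0.02, 0.002], 0.81)]
shaft_bin [([0.508, -0.394, 0.003], 0.87)]
0.8
```

View pics/top0.png

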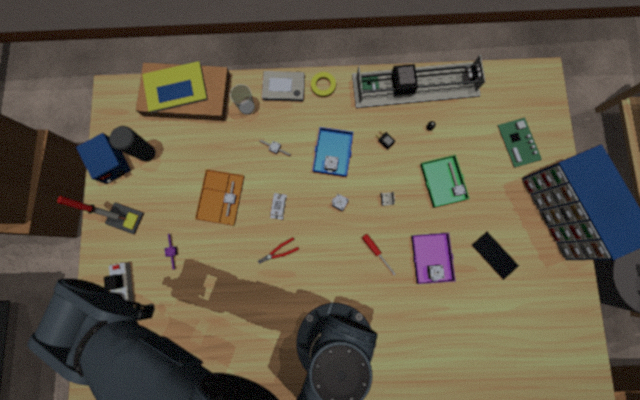

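View pics/scene0.png

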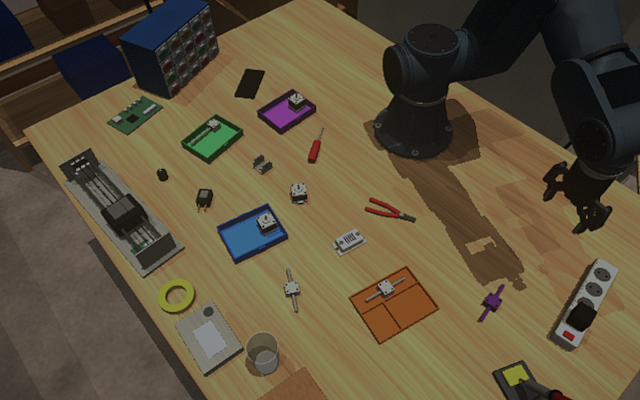

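The top view shows the tray at (220,197), the loose shaft at (275,148), the blue bin at (333,152), the cover at (278,206), the motor at (340,202), the bracket at (387,198) and the green bin at (444,181). The purple look-alikes are at (172,251) and (433,258). Next is a close survey with the wrist camera, fused into a height map.

```bash
cat > h.py <<'E'
from bench import manip
import numpy as np, cv2
def down(yaw):  # tool y axis (closing) at angle yaw in world, z down
    y=np.array([np.cos(yaw),np.sin(yaw),0]); z=np.array([0,0,-1.]); return np.column_stack([np.cross(y,z),y,z])
def cloud(cam="wrist"):
    k=manip.get_calibration(cam); im,d=manip.grab_frame(cam)
    K=k["camera_matrix"]; v,u=np.mgrid[:d.shape[0],:d.shape[1]]
    x=(u-K[0,2])/K[0,0]; y=(v-K[1,2])/K[1,1]
    if cam=="wrist":
        r=np.hypot(x,y)+1e-9; ok=(d>0)&(r<1.1); s=np.tan(np.minimum(r,1.2))/r
    else: ok=d>0; s=1
    P=np.stack([x*s*d,y*s*d,d],-1)[ok]
    return (P-k["t"])@k["R"], im[ok], im
def hmap(P,C,x0,x1,y0,y1,res=.001):
    """top-down max-height map & colour; row=x from x0, col=y from y0"""
    m=(P[:,0]>x0)&(P[:,0]<x1)&(P[:,1]>y0)&(P[:,1]<y1)&(P[:,2]<.09); P=P[m];C=C[m]
    o=np.argsort(P[:,2]);P=P[o];C=C[o]
    i=((P[:,0]-x0)/res).astype(int); j=((P[:,1]-y0)/res).astype(int)
    H=np.full((int(round((x1-x0)/res))+1,int(round((y1-y0)/res))+1),np.nan); I=np.zeros(H.shape+(3,),np.uint8)
    H[i,j]=P[:,2]; I[i,j]=C
    return H,I
E
python3 - <<'E'
from h import *
print(np.round(manip.current_tcp_rot(),2).tolist())
k=manip.get_calibration("wrist");print(k["camera_matrix"],-k["R"].T@k["t"],k["R"][2])
for n,p in enumerate([(.46,.38),(.56,.18),(.48,-.05),(.45,-.22),(.46,-.39)]):
    manip.move_ptp([*p,.26],down(np.pi/2))
    P,C,im=cloud(); np.savez(f"pics/s{n}.npz",P=P.astype(np.float32),C=C)
    k=manip.get_calibration("wrist");print(n,round(manip.current_time(),1),manip.current_ee_pos().round(3),(-k["R"].T@k["t"]).round(3),k["R"][2].round(2),np.median(P[:,2]).round(4))
    cv2.imwrite(f"pics/w{n}.png",im[:,:,::-1])
cv2.imwrite("pics/wall.png",np.vstack([np.hstack([cv2.resize(cv2.imread(f"pics/w{a}.png"),(400,250)) for a in q]) for q in [(0,1),(2,4)]]))
E
```

```text
[[-0.96, 0.3, -0.0], [0.3, 0.96, -0.0], [0.0, -0.0, -1.0]]
[[309.70691629   0.         319.63270986]
 [  0.         309.70691629 201.47465104]
 [  0.           0.           1.        ]] [0.09766453 0.5462154  0.37438037] [ 0.25880061 -0.08128214 -0.96250478]
0 2.1 [0.459 0.381 0.26 ] [0.391 0.381 0.403] [ 0.27 -0.   -0.96] 0.0011
1 3.0 [0.559 0.181 0.26 ] [0.491 0.182 0.403] [ 0.27 -0.   -0.96] 0.0012
2 4.1 [ 0.481 -0.049  0.26 ] [ 0.412 -0.048  0.403] [ 0.27 -0.   -0.96] 0.0011
3 4.8 [ 0.451 -0.219  0.26 ] [ 0.382 -0.218  0.403] [ 0.27 -0.   -0.96] 0.0011
4 5.6 [ 0.461 -0.389  0.26 ] [ 0.392 -0.388  0.403] [ 0.27 -0.   -0.96] 0.0014
```

View pics/wall.png

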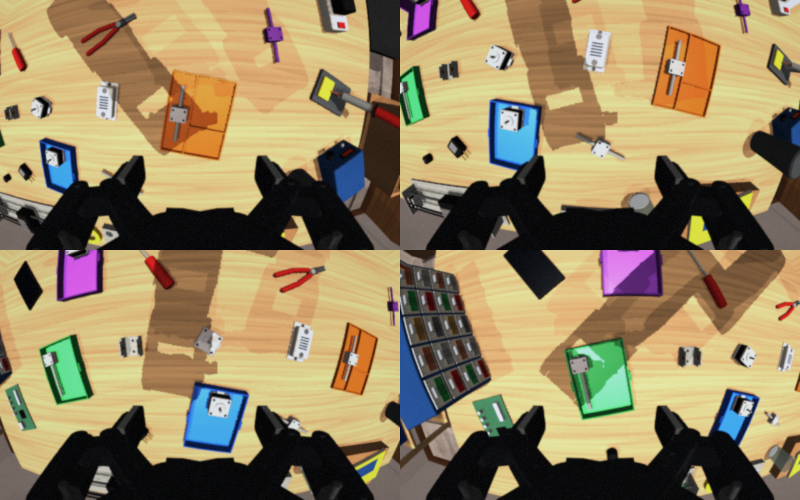

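Everything is visible in the wrist views. Now I fit rectangles to the height bands and colour masks.

```bash
cat > fit.py <<'E'
from h import *
L=[np.load(f"pics/s{n}.npz") for n in range(5)]
W={"tray":((.38,.60,.27,.49),(0,),(.006,.016)),"shaft":((.57,.73,.11,.26),(1,),(.007,.035)),"shaftblk":((.57,.73,.11,.26),(1,),(.018,.035)),
"mbin":((.53,.73,-.11,.08),(2,1),(.022,.032)),"mbinmotor":((.53,.73,-.11,.08),(2,1),(.036,.05)),"cover_fl":((.38,.53,.11,.24),(2,0),(.0025,.04)),"cover_top":((.38,.53,.11,.24),(2,0),(.02,.04)),
"motor":((.39,.51,-.09,.04),(2,3),(.03,.048)),"motor_all":((.39,.51,-.09,.04),(2,3),(.004,.048)),"bracket":((.40,.51,-.26,-.14),(3,2),(.004,.05)),"brtop":((.40,.51,-.26,-.14),(3,2),(.027,.05)),
"sbin":((.4,.62,-.50,-.29),(4,),(.022,.032)),"sblk":((.4,.62,-.50,-.29),(4,),(.018,.032))}
tiles=[]
for n,(b,s,(z0,z1)) in W.items():
    for q in s:
        H,I=hmap(L[q]["P"],L[q]["C"],*b)
        M=cv2.morphologyEx(((H>z0)&(H<z1)).astype(np.uint8),cv2.MORPH_CLOSE,np.ones((3,3)))
        M=cv2.morphologyEx(M,cv2.MORPH_OPEN,np.ones((2,2)))
        k,lab,st,ce=cv2.connectedComponentsWithStats(M,connectivity=8)
        if k<2: print(n,q,"none");continue
        i=1+np.argmax(st[1:,4]); m=M>0 if n in("tray","mbin","sbin") else lab==i
        if n in("tray","mbin","sbin"): m=np.isin(lab,[j for j in range(1,k) if st[j,4]>30])
        r=np.argwhere(m).astype(np.float32)
        (cx,cy),(w,h),a=cv2.minAreaRect(r)
        if w<h: a+=90;w,h=h,w
        print(f"{n:9s} {q} c=({b[0]+(cx+.5)*.001:.4f},{b[2]+(cy+.5)*.001:.4f}) {w+1:.0f}x{h+1:.0f} longdir={(a+90)%180-90:.1f}deg z med={np.nanmedian(H[m]):.4f} p95={np.nanpercentile(H[m],95):.4f}")
        if q==s[0] and n in("tray","shaft","mbin","cover_fl","motor","bracket","sbin"):
            t=np.flip(I,(0,1)); t=cv2.resize(t[:,:,::-1],None,fx=220/max(t.shape[:2]),fy=220/max(t.shape[:2]),interpolation=0)
            c=np.zeros((224,224,3),np.uint8);c[:t.shape[0],:t.shape[1]]=t;tiles.append(cv2.resize(c,(200,200)))
tiles.append(tiles[0]*0)
cv2.imwrite("pics/tiles.png",np.vstack([np.hstack(tiles[:4]),np.hstack(tiles[4:])]))
E
python3 fit.py
```

```text
tray      0 c=(0.4834,0.3754) 178x137 longdir=-11.2deg z med=0.0121 p95=0.0136
shaft     1 c=(0.6499,0.1838) 120x36 longdir=60.6deg z med=0.0236 p95=0.0256
shaftblk  1 c=(0.6500,0.1836) 36x33 longdir=-27.9deg z med=0.0244 p95=0.0258
mbin      2 c=(0.6263,-0.0160) 159x128 longdir=-10.7deg z med=0.0280 p95=0.0295
mbin      1 c=(0.6264,-0.0151) 159x128 longdir=-10.7deg z med=0.0260 p95=0.0296
mbinmotor 2 c=(0.5819,-0.0074) 44x44 longdir=-11.0deg z med=0.0438 p95=0.0460
mbinmotor 1 c=(0.5820,-0.0063) 45x43 longdir=-10.1deg z med=0.0438 p95=0.0463
cover_fl  2 c=(0.4457,0.1744) 88x45 longdir=-9.1deg z med=0.0259 p95=0.0274
cover_fl  0 c=(0.4450,0.1772) 88x45 longdir=-9.1deg z med=0.0263 p95=0.0279
cover_top 2 c=(0.4458,0.1751) 69x42 longdir=-9.7deg z med=0.0263 p95=0.0275
cover_top 0 c=(0.4454,0.1765) 69x41 longdir=-10.3deg z med=0.0265 p95=0.0280
motor     2 c=(0.4480,-0.0319) 45x44 longdir=-30.6deg z med=0.0407 p95=0.0431
motor     3 c=(0.4483,-0.0327) 44x44 longdir=-29.1deg z med=0.0405 p95=0.0430
motor_all 2 c=(0.4476,-0.0319) 45x44 longdir=-29.5deg z med=0.0407 p95=0.0431
motor_all 3 c=(0.4483,-0.0329) 45x44 longdir=-29.4deg z med=0.0405 p95=0.0430
bracket   3 c=(0.4575,-0.1765) 43x11 longdir=0.0deg z med=0.0350 p95=0.0374
bracket   2 c=(0.4586,-0.1985) 42x28 longdir=2.3deg z med=0.0047 p95=0.0368
brtop     3 c=(0.4570,-0.1736) 30x5 longdir=4.1deg z med=0.0362 p95=0.0375
brtop     2 c=(0.4595,-0.2090) 31x6 longdir=0.0deg z med=0.0321 p95=0.0376
sbin      4 c=(0.5106,-0.3861) 159x128 longdir=11.0deg z med=0.0278 p95=0.0295
sblk      4 c=(0.5106,-0.3861) 159x128 longdir=11.0deg z med=0.0275 p95=0.0295
```

View pics/tiles.png

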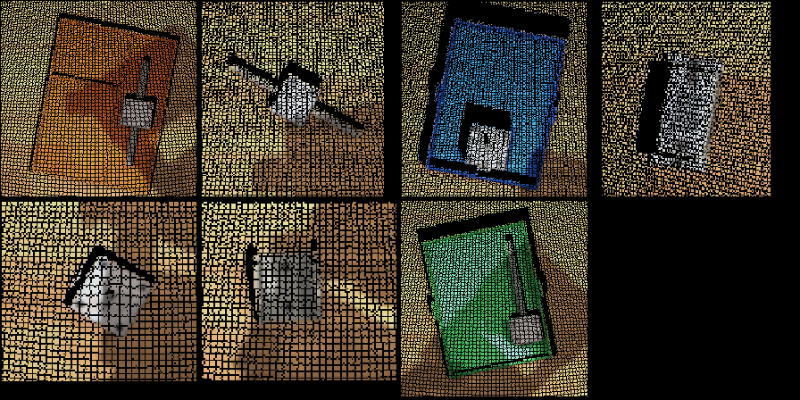

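The tiles confirm the bay and bin orientations: kit and stock shafts on the −y side, stock motor at −x, and the rib towards +x. What's left is to refine the bracket and find which side of the motor has the connector.

Run:
```python
from h import *
for q in (2,3,4,(2,3)):
    qs=q if isinstance(q,tuple) else (q,)
    P=np.vstack([np.load(f"pics/s{a}.npz")["P"] for a in qs])
    m=(abs(P[:,0]-.458)<.04)&(abs(P[:,1]+.195)<.04)&(P[:,2]>.006)&(P[:,2]<.05)
    Q=P[m]; 
    print(q,len(Q),[v if np.isscalar(v) else np.round(v,4) for v in cv2.minAreaRect(Q[:,:2].astype(np.float32))],np.percentile(Q[:,2],98).round(4))
    T=Q[Q[:,2]>.028]; h,e=np.histogram(T[:,1],np.arange(-.225,-.16,.003)); print(dict(zip(e.round(3).tolist(),h.tolist())))
im=cv2.imread("pics/scene0.png")
a=cv2.resize(im[165:220,270:330],(600,550),interpolation=cv2.INTER_CUBIC); cv2.imwrite("pics/mcrop.png",a)
k=manip.get_calibration("scene");
for ang in (-30,60,150,240):
    X=np.array([.448+.027*np.cos(np.radians(ang)),-.032+.027*np.sin(np.radians(ang)),.005]); c=k["camera_matrix"]@(k["R"]@X+k["t"]); print(ang,(c[:2]/c[2]-[270,165])*10)
```

```text
2 604 [array([ 0.4571, -0.1924]), array([0.0421, 0.042 ]), 2.981614351272583] 0.0374
{-0.225: 0, -0.222: 0, -0.219: 0, -0.216: 1, -0.213: 50, -0.21: 59, -0.207: 0, -0.204: 0, -0.201: 0, -0.198: 0, -0.195: 0, -0.192: 0, -0.189: 0, -0.186: 0, -0.183: 0, -0.18: 0, -0.177: 27, -0.174: 71, -0.171: 0, -0.168: 0, -0.165: 0}
3 249 [array([ 0.4577, -0.1926]), array([0.0421, 0.0405]), 3.5283737182617188] 0.0375
{-0.225: 0, -0.222: 0, -0.219: 0, -0.216: 0, -0.213: 42, -0.21: 21, -0.207: 0, -0.204: 0, -0.201: 0, -0.198: 0, -0.195: 0, -0.192: 0, -0.189: 0, -0.186: 0, -0.183: 0, -0.18: 0, -0.177: 50, -0.174: 35, -0.171: 0, -0.168: 0, -0.165: 0}
4 636 [array([ 0.4579, -0.1929]), array([0.0425, 0.0418]), 1.8200212717056274] 0.037
{-0.225: 0, -0.222: 0, -0.219: 0, -0.216: 30, -0.213: 72, -0.21: 2, -0.207: 0, -0.204: 0, -0.201: 0, -0.198: 0, -0.195: 0, -0.192: 0, -0.189: 0, -0.186: 0, -0.183: 0, -0.18: 2, -0.177: 83, -0.174: 16, -0.171: 0, -0.168: 0, -0.165: 0}
(2, 3) 853 [array([ 0.4575, -0.1924]), array([0.0429, 0.042 ]), 2.981614589691162] 0.0375
{-0.225: 0, -0.222: 0, -0.219: 0, -0.216: 1, -0.213: 92, -0.21: 80, -0.207: 0, -0.204: 0, -0.201: 0, -0.198: 0, -0.195: 0, -0.192: 0, -0.189: 0, -0.186: 0, -0.183: 0, -0.18: 0, -0.177: 77, -0.174: 106, -0.171: 0, -0.168: 0, -0.165: 0}
-30 [193.51245864 332.049363  ]
60 [301.64057631 391.44947163]
150 [377.75864429 302.60915173]
240 [270.35779768 244.85757037]
```

View pics/mcrop.png

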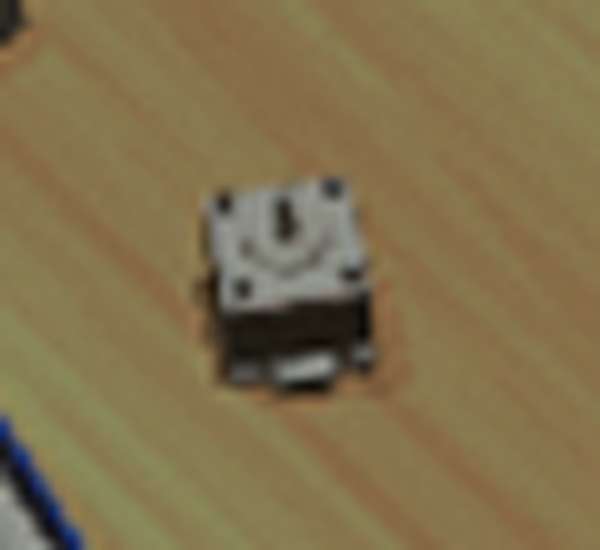

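The connector is at crop (303,372), which puts the motor's +x at about 60° in the world. Bracket: centre (0.4575, −0.1925), x axis at about 3°. I have all the poses, so I start with the cover.

```bash
cat >> h.py <<'E'
rad=np.radians
def inframe(o,a,p): a=rad(a); return np.array([o[0]+np.cos(a)*p[0]-np.sin(a)*p[1],o[1]+np.sin(a)*p[0]+np.cos(a)*p[1]])
TRAY=((.4834,.3754),-11.); MBIN=((.6263,-.0155),-10.8); SBIN=((.5106,-.3861),11.)
def say(s): print(f"{s}: t={manip.current_time():.1f} tcp={manip.current_ee_pos().round(4)} w={manip.current_grip_width():.3f}({manip.current_grip_width()*85:.0f}mm) F={manip.current_force().round(1)} g={manip.current_grip_force():.1f}")
def pick(xy,yaw,z,effort,opening=.8):
    manip.move_ptp([*xy,.13],down(rad(yaw))); manip.set_gripper(opening,effort)
    manip.move_l([*xy,z],max_speed=.12); say("at part"); manip.set_gripper(0.,effort); say("closed")
    manip.move_l([*xy,.17],max_speed=.15); say("lifted")
def place(xy,yaw,z,rel):
    manip.move_ptp([*xy,.17],down(rad(yaw))); manip.move_l([*xy,z+.025],max_speed=.15); manip.move_l([*xy,z],max_speed=.04); manip.dwell(.2); say("down")
    manip.set_gripper(rel); manip.dwell(.2); say("open"); manip.move_l([*xy,.17],max_speed=.15)
E
python3 - <<'E'
from h import *
pick((.4455,.1758),80.5,.004,35)
xy=inframe(*TRAY,(-32,25.5) and (-.032,.0255)); print(xy)
place(xy,79,.008,.56)
c=inframe(*TRAY,(0,0)); manip.move_ptp([c[0]-.03,c[1],.26],down(np.pi/2))
P,C,im=cloud(); np.savez("pics/t1.npz",P=P,C=C); cv2.imwrite("pics/t1.png",im[:,:,::-1]); say("end")
E
```

```text
at part: t=9.2 tcp=[0.4459 0.1759 0.0045] w=0.800(68mm) F=[-0.8 -0.4 -0.2] g=0.0
closed: t=9.6 tcp=[0.4458 0.1759 0.0046] w=0.456(39mm) F=[-0.7  0.   5.6] g=35.7
lifted: t=10.8 tcp=[0.4451 0.1757 0.1693] w=0.461(39mm) F=[-0.   0.5 -0.7] g=35.2
[0.45685356 0.40653738]
down: t=13.8 tcp=[0.4569 0.4065 0.0079] w=0.455(39mm) F=[ 0.4 -0.2 -0.3] g=35.2
open: t=14.2 tcp=[0.4569 0.4066 0.008 ] w=0.558(47mm) F=[0.5 0.3 0.3] g=0.0
end: t=16.0 tcp=[0.4531 0.3752 0.259 ] w=0.558(47mm) F=[ 0.2 -0.2  0. ] g=0.0
```

View pics/t1.png

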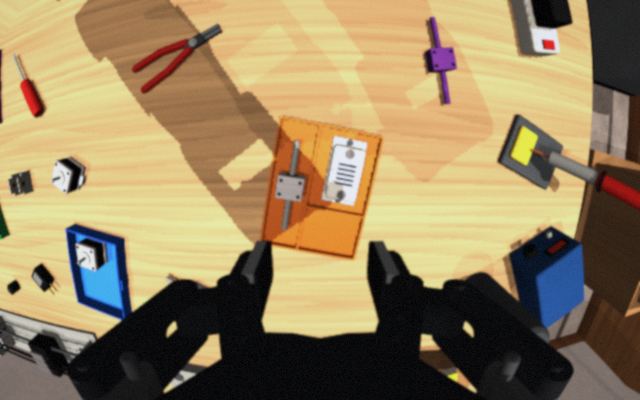

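The cover lies centred in its bay at pixel (345,172), and the kit shaft is unchanged at (290,187). Next: bracket, then motor.

Run:
```python
from h import *
P=np.load("pics/t1.npz")["P"]; c=inframe(*TRAY,(-.032,.0255))
m=(abs(P[:,0]-c[0])<.05)&(abs(P[:,1]-c[1])<.04)&(P[:,2]>.023)&(P[:,2]<.05); print("cover",cv2.minAreaRect(P[m][:,:2].astype(np.float32)),np.median(P[m][:,2]))
pick((.4576,-.1925),92.8,.008,40)
place(inframe(*TRAY,(.0545,.0255)),79,.012,.58)
pick((.4480,-.0323),-29.8,.010,80)
place(inframe(*MBIN,(.027,0)),-100.7,.014,.6)
manip.move_ptp([.52,.1,.27],down(np.pi/2))
P,C,im=cloud(); np.savez("pics/t2.npz",P=P,C=C); cv2.imwrite("pics/t2.png",im[:,:,::-1]); say("end")
```

```text
cover ((0.4562813341617584, 0.406782329082489), (0.04111284762620926, 0.06942200660705566), 78.74928283691406) 0.029340136694823528
at part: t=19.6 tcp=[ 0.458  -0.1927  0.0086] w=0.798(68mm) F=[-0.2 -0.6 -0. ] g=0.0
closed: t=19.9 tcp=[ 0.4579 -0.1927  0.0086] w=0.460(39mm) F=[-0.7  0.7  5.7] g=40.9
lifted: t=21.2 tcp=[ 0.4572 -0.1923  0.1692] w=0.462(39mm) F=[-0.1  0.6 -0.2] g=40.3
down: t=25.3 tcp=[0.5417 0.39   0.0118] w=0.461(39mm) F=[ 0.9 -0.  -1.1] g=40.2
open: t=25.8 tcp=[0.5418 0.3901 0.012 ] w=0.581(49mm) F=[0.6 0.5 0.9] g=0.0
at part: t=30.0 tcp=[ 0.4483 -0.0323  0.0105] w=0.801(68mm) F=[ 1.2 -0.4 -0.4] g=0.0
closed: t=30.4 tcp=[ 0.4483 -0.0324  0.0107] w=0.476(40mm) F=[-2.8 -0.4  8.3] g=80.3
lifted: t=31.6 tcp=[ 0.4475 -0.0322  0.1693] w=0.476(40mm) F=[ 0.3  0.7 -2.1] g=80.8
down: t=34.8 tcp=[ 0.6528 -0.0205  0.0139] w=0.475(40mm) F=[-1.1  0.3 -1.4] g=81.0
open: t=35.3 tcp=[ 0.6529 -0.0206  0.0141] w=0.598(51mm) F=[-0.   0.4  0.5] g=0.0
end: t=39.2 tcp=[0.5201 0.0999 0.2699] w=0.601(51mm) F=[-0.3 -0.3 -0.4] g=0.0
```

View pics/t2.png

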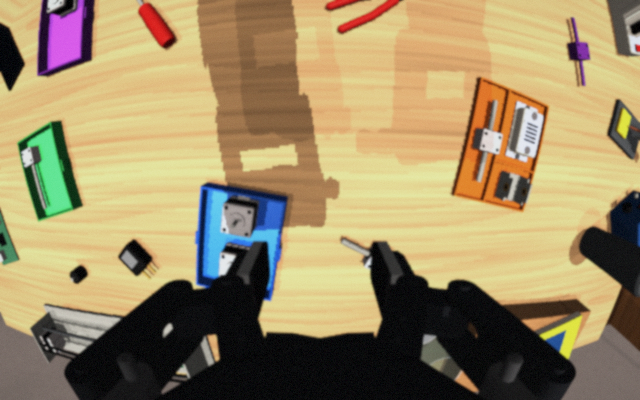

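The bracket is in its bay at (513,190) and the motor in the blue bin at about (232,260), partly hidden by a finger. Next is the shaft, then a full check.

Run:
```python
from h import *
pick((.6500,.1837),-29.2,.003,60)
place(inframe(*SBIN,(0,.013)),-79,.007,.5)
V=[]
for n,p in enumerate([(.45,-.39),(.55,-.03),(.45,.375)]):
    manip.move_ptp([*p,.28],down(np.pi/2)); P,C,im=cloud(); np.savez(f"pics/f{n}.npz",P=P,C=C); V.append(im[:,120:520,::-1])
cv2.imwrite("pics/fin.png",np.hstack([cv2.resize(v[60:330],(266,180)) for v in V]).repeat(1,0)); say("end")
for nm,n,f,t,z0,z1,rr in [("cover",2,TRAY,(-.032,.0255),.023,.05,.05),("bracket",2,TRAY,(.0545,.0255),.02,.05,.03),("kitblk",2,TRAY,(0,-.0405),.02,.05,.022),
    ("motor",1,MBIN,(.027,0),.035,.05,.04),("shaftblk",0,SBIN,(0,.013),.022,.035,.024),("shaft_all",0,SBIN,(0,.013),.012,.035,.066)]:
    P=np.load(f"pics/f{n}.npz")["P"]; a=rad(f[1]); D=P[:,:2]-f[0]; L=np.c_[D@[np.cos(a),np.sin(a)],D@[-np.sin(a),np.cos(a)]]
    m=(abs(L[:,0]-t[0])<rr)&(abs(L[:,1]-t[1])<min(rr,.032))&(P[:,2]>z0)&(P[:,2]<z1)
    r=cv2.minAreaRect(L[m].astype(np.float32)); print(nm,np.round(r[0],4),np.round(r[1],4),round(r[2],1),"z50/95",np.percentile(P[m][:,2],[50,95]).round(4))
```

```text
at part: t=42.6 tcp=[0.6506 0.1838 0.0039] w=0.801(68mm) F=[-0.   0.2 -0.9] g=0.0
closed: t=43.0 tcp=[0.6505 0.1838 0.0038] w=0.385(33mm) F=[-0.1  1.   5.4] g=60.7
lifted: t=44.2 tcp=[0.6495 0.1836 0.1689] w=0.385(33mm) F=[-0.1 -0.2 -1.5] g=59.8
down: t=48.4 tcp=[ 0.5081 -0.3733  0.0068] w=0.384(33mm) F=[-0.1 -0.2 -2. ] g=59.8
open: t=48.8 tcp=[ 0.5082 -0.3734  0.0071] w=0.500(42mm) F=[ 0.2 -0.2 -0.6] g=0.0
end: t=55.7 tcp=[0.4507 0.3741 0.28  ] w=0.500(43mm) F=[-0.9  0.7 -0.8] g=0.0
cover [-0.0327  0.0257] [0.0691 0.0417] 0.4 z50/95 [0.0293 0.0307]
bracket [0.0539 0.0249] [0.0423 0.0416] 1.9 z50/95 [0.0341 0.0403]
kitblk [-0.0009 -0.0388] [0.0404 0.0348] 2.2 z50/95 [0.0275 0.0287]
motor [ 0.0253 -0.0002] [0.0428 0.043 ] 89.8 z50/95 [0.0436 0.046 ]
shaftblk [-0.001  0.013] [0.031  0.0356] 2.6 z50/95 [0.0274 0.0286]
shaft_all [-0.0013  0.0135] [0.0349 0.1192] 88.7 z50/95 [0.0264 0.0284]
```

View pics/fin.png

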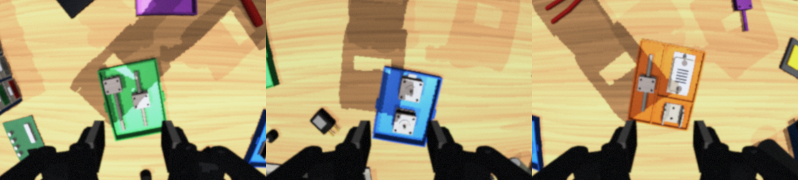

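The view shows every part in its bay or bin. The measured heights match a part lying on the 3 mm floor, all positions are well inside tolerance, and the arm is clear. I'm handing in.

```bash
python3 -c "
from bench import manip
print(manip.sign_off())"
```

```text
the job is handed in; nothing more can be done
None
```

The job is handed in at about 56 s of the 96 s allowed: my last camera check put the cover, bracket, motor and loose shaft flat in their places, with the kit shaft still in its bay, but the sign-off returned no verdict.

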